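# Open the rod canister's pressure cap and stand the rod in the cup

### The job

Open the rod canister the safe way: turn its pressure cap anticlockwise without pressing until it meets the first stop and pause there a moment to let it vent, then press it down, turn it on past the stop until it is free, lift it off and set it down upright inside the flat parts tray. Then draw the rod straight out of the canister and stand it on its foot in the steel cup, lowering it to the bottom before you let go (it may lean on the rim). Keep the cup upright and leave the other tools where they lie.

Things in the scene. Friction and masses are not known exactly. Their poses are not given: they have to be found in the camera images.
- canister: round aluminium can, 96 mm across, fixed to the bench by a flat steel magnetic foot (124 mm across, 10 mm high). Origin: centre of its underside, on the bench; z up. Shoulder of the can at 95 mm, then a bayonet neck to 113 mm. Cap angle = yaw of cap less yaw of canister: about 0 fully shut, growing anticlockwise seen from above
- canister_mouth (a point): centre of the neck's rim, 113 mm up. In the neck is a sprung rubber ring, 43 mm across with a 32 mm hole, its top at 127 mm with the cap off. Two inner lugs of the cap run under the neck's flange; a tooth (first stop) blocks them at a cap angle of 0.38 rad (up to 0.44 when turned hard); the cap must go down 5 mm or more to pass it, and is free to lift from about 1.0 to 2.5 rad
- cap: plain steel pressure cap on the canister, about 220 g: ribbed skirt 78 mm across and 24 mm high, hollow dome 52 mm across up to 73 mm, on top a straight grip bar 50 mm long, 14 mm thick, from 73 to 95 mm. Origin: centre of the skirt's lower edge, 103 mm above the canister's origin while locked; z up, x along the bar. Starts 0.02 to 0.14 rad from fully shut
- cap_grip (a point): middle of the cap's grip bar, on its axis, 84 mm above the cap's lower edge; axes as cap. A spring pushes the locked cap up with 8 N, 12 N at 5 mm down; it bottoms at 8 mm down with about 15 N. The dome covers the rod's top: lift the cap at least 65 mm straight up to clear the rod
- rod_centre (a point): middle of a straight copper-coated gouging rod, 10 mm thick, 155 mm long, about 50 g, with a dark tapered foot; 77.5 mm above the foot; z up along the rod. It stands upright in a loose 12.5 mm socket, 50 mm deep, on the canister's axis. With the cap off its top is 160 mm above the bench, 33 mm above the rubber ring
- rod_foot (a point): centre of the rod's lower end face; 5 mm above the bench while in the canister; z up along the rod
- tray: flat square steel parts tray, 150 x 150 mm and 18 mm high with 3 mm walls and a 3 mm floor, fixed to the bench, empty. Origin: centre of its underside; z up, sides along x and y
- cup_floor (a point): centre of the inside of the bottom of the plain steel mug-shaped cup (62 mm across, 85 mm high, 3 mm wall, inside 56 mm wide and 81 mm deep, about 300 g, loose on the bench, empty); 4 mm above the bench; z up, its ear points to +y and reaches 63 mm from the axis
- cup_mouth (a point): centre of the cup's mouth, 85 mm above the bench; axes as cup_floor
- pliers: bystander: locking pliers lying flat, 56 x 250 x 16 mm; origin at the centre of the underside, length along y
- magnet_square: bystander: magnetic welding angle lying flat, 65 x 65 x 15 mm; origin at the centre of the underside
- ball_hammer: bystander: ball pein hammer lying on its side, 84 x 270 x 29 mm; origin at the centre of the underside, length along y
- spanner: bystander: combination spanner lying flat, 48 x 231 x 7 mm; origin at the centre of the underside, length along y
- punch: bystander: centre punch lying, 12 x 116 x 12 mm; origin at the centre of the underside, length along y
- bolt: bystander: M12 bolt standing on its head, 22 mm across and 58 mm high; origin at the centre of the underside
- nut: bystander: M12 nut lying flat, 22 x 19 x 10 mm; origin at the centre of the underside
Things that resemble listed ones, but are neither listed nor needed, are in the scene too. What is shaped like the cap but brown or purple is not meant.

How it is judged:
By the outcome, as a careful person would: the job done as asked, in the order asked, and still so for the second after the job is handed in, with the robot touching nothing.
It also fails if it takes over 64 s, if anything falls off the work surface, if the arm or the gripper's body presses on something with over 40 N, if the wrist force passes 120 N, or if a joint passes its speed limit or range.

### The arm

A 6-joint arm with a two-finger parallel gripper is mounted at the origin on a cart in front of the work surface, level with it; the furniture and walls round the work are solid. World frame = base frame: x ahead of the robot, y to its left, z up, the work surface at z = 0. Lengths are in mm, angles in rad, forces in N, time in s.
With the tool pointing down it reaches from about 350 to 975 mm from the base axis. Payload 7.1 kg.
Tool frame: the origin (TCP) lies at the very end of the fingers, on their centre line; the grasp point (between the pads) lies ctrl.hold_point_z behind it (ctrl.hold_point_z is the distance from the TCP to the grasp point, in mm); z points along the fingers, y is the line along which they close (so a half turn about z gives the same grasp; the last joint's range is limited). The gripper opens to 88 mm and grips with 3 to 60 N. Pads are 20 mm wide; open, the fingers measure 115 mm over their backs; the gripper's body (75 mm by 178 mm) begins 61 mm behind the grasp point.
Start: joints at [1.214, 0.423, 1.63, -0, 1.089, -0.019], TCP at [207.101, 589.673, 222.675] pointing down, gripper open.
Joint ranges: [-3, 3], [-0.9, 2.11], [0.09, 2.58], [-1.31, 4.45], [0.11, 2.69], [-2.54, 2.54]. Speed limits (rad/s): [2.39, 2.39, 3.01, 3.14, 3.14, 3.14].

### API

Orientations are given as a rotation vector (axis times angle).
In Python, from workcell import ctrl gives the robot as it stands. The module is installed in compiled form; this text tells all that it offers.
- The arm moves only by the shell command python3 -m creep 'ROWS'. ROWS is JSON, a list of rows, each an object with "translation": the shift along the tool's x, y, z in mm, a list of three; "angular": the turn, a rotation vector about the tool's x, y, z in rad, a list of three; "jaw": the opening, from 0 (shut) to 1 (fully open). A call has exactly 8 rows; each row is the pose to reach, as a shift and turn from the pose commanded when the call began, along the tool's axes at that moment; what a row does not reach only later rows make up. A row lasts 1/8 s, in which the tool goes at most 62.5 mm and 10.7 degrees, less where a joint would pass 70% of its speed; a pose out of reach is approached as far as the arm can. A call with a gripper value outside its range is refused whole. The fingers move at their own pace and stop on an object; the grip force is fixed at half the most. Time passes only in rows, so rows that repeat a pose let the fingers close, or fill a call up. It gives the time, the measured TCP pose, the force, the opening and the grip force at its end, in the units of the state.
- ctrl.get_obs(): the state, without advancing time (a new reading comes with each control period).
- ctrl.get_image(name): name is "scene" or "top" or "wrist"; returns the picture (384x512x3 uint8, red, green, blue); there is no depth.
- ctrl.camera_info(name): a dict with "camera_matrix" (3x3 intrinsics, pixels), "world_from_camera" (4x4, takes a point from camera to world coordinates). Camera axes: x right, y up, looking along -z (the intrinsics and any distortion apply to the point x, -y, -z); pixel columns grow to the right and rows downward; lengths in mm; the calibration is good to about 2 mm. A picture is of the moment at which its call begins: read the wrist's pose just before it. camera_info takes no time and is no camera call; for the wrist camera it gives the pose at the moment of the call.
- ctrl.close_job(): hands the job in; it is judged then, once.
Trained networks look in the newest picture that a camera, given by its name, has taken for a name from the list of things; names that differ only in an ending like _2 or _b are one class to them, and where a whole thing is asked for, a point or a joint stands for the part that bears it (a point fixed in the world has none). Each returns a list of dicts, best first, with "score" (0 to 1); they miss things now and then, are a little off and sometimes report something else, mostly with a low value. They report only what shows in the picture. A call takes as long as a camera call. They do not tell look-alikes from the thing itself.
- ctrl.look_for(camera, label): "rect" ([left, top, right, bottom] in pixels, round what is visible of it).
The state is a dict: "t": time; "qpos": joint angles; "qvel": joint speeds; "joint_torque": joint torques, N m; "ee_pos": TCP position; "orientation": TCP orientation; "ft_force": force on the tool from outside, world axes, zero at the start; "moment": the same for the moment, N m; "width": finger opening in mm; "grasp_force": force on a finger pad.
Only numpy, scipy, OpenCV 4.12 (cv2) and the standard library are available. Lean on these libraries where they do the work, as an engineer would, in place of code of your own. Each camera call takes 0.05 s, during which the arm holds its last target. There are 200 camera calls.

## Working session

There is one attempt and no reset: what is moved stays moved. The work goes in short steps, Python scripts to look and compute and a shell command to move; the robot and the scene stay as the last step left them, time stands still between calls to the robot, and variables do not carry over. Pictures are saved under pics/ and viewed, at most 12 in all, crops included, and the job is handed in when it is done.

```bash
mkdir -p pics; cat > h.py <<'E'
import numpy as np, cv2
from scipy.spatial.transform import Rotation as R
from workcell import ctrl
def save(cam,fn):
    im=ctrl.get_image(cam); cv2.imwrite('pics/'+fn,im[:,:,::-1]); return im
def ray(cam,u,v,z):
    c=ctrl.camera_info(cam);K=np.array(c['camera_matrix']);T=np.array(c['world_from_camera'])
    d=np.linalg.inv(K)@[u,v,1]; d=T[:3,:3]@[d[0],-d[1],-d[2]]; o=T[:3,3]
    return o+d*(z-o[2])/d[2]
def proj(cam,p):
    c=ctrl.camera_info(cam);K=np.array(c['camera_matrix']);T=np.array(c['world_from_camera'])
    q=T[:3,:3].T@(np.array(p)-T[:3,3]); q=K@[q[0],-q[1],-q[2]]; return q[:2]/q[2]
def st():
    o=ctrl.get_obs(); Rm=R.from_rotvec(o['orientation']).as_matrix()
    print('t',round(o['t'],2),'p',np.round(o['ee_pos'],1),'q',np.round(o['qpos'],2),'F',np.round(o['ft_force'],1),'w',round(o['width'],1),'g',round(o['grasp_force'],1)); print(np.round(Rm,3).tolist()); return o,Rm
E
python3 - <<'E'
from h import *
st(); print(ctrl.hold_point_z, ctrl.camera_info('top'), ctrl.camera_info('scene'))
for c in ['top','scene']:
    save(c,c+'0.png')
    for l in ['cap','canister','tray','cup_mouth','spanner']:
        for d in ctrl.look_for(c,l)[:3]: print(c,l,np.round(d['rect']),round(d['score'],2))
E
```

```text
t 0.0 p [206.9 589.2 221.9] q [ 1.21  0.42  1.63 -0.    1.09 -0.02] F [ 0.2 -0.  -0.7] w 87.9 g 0.0
[[-0.944, 0.331, -0.001], [0.331, 0.943, -0.001], [0.0, -0.001, -1.0]]
18.700000000000003 {'camera_matrix': array([[462.52813698,   0.        , 252.95683993],
       [  0.        , 462.52813698, 199.29461983],
       [  0.        ,   0.        ,   1.        ]]), 'world_from_camera': array([[-1.89006575e-04,  9.96116865e-01, -8.80406487e-02,
         4.42621335e+02],
       [-9.99838778e-01,  1.39253051e-03,  1.79019493e-02,
         8.41402863e+01],
       [ 1.79550329e-02,  8.80298381e-02,  9.95956005e-01,
         1.46662693e+03],
       [ 0.00000000e+00,  0.00000000e+00,  0.00000000e+00,
         1.00000000e+00]])} {'camera_matrix': array([[389.56276612,   0.        , 257.09611041],
       [  0.        , 389.56276612, 192.28437533],
       [  0.        ,   0.        ,   1.        ]]), 'world_from_camera': array([[ 8.95616839e-01,  2.19976592e-01, -3.86627439e-01,
         1.11414821e+02],
       [-4.44426431e-01,  4.79351892e-01, -7.56774016e-01,
        -8.47807633e+02],
       [ 1.88580250e-02,  8.49607005e-01,  5.27079038e-01,
         7.63196363e+02],
       [ 0.00000000e+00,  0.00000000e+00,  0.00000000e+00,
         1.00000000e+00]])}
top cap [111. 171. 142. 198.] 0.96
top cap [113. 216. 143. 241.] 0.84
top cap [170. 201. 198. 220.] 0.72
top canister [167. 193. 202. 230.] 0.76
top tray [306. 178. 363. 232.] 0.96
top cup_mouth [250. 191. 277. 218.] 0.85
top spanner [327. 143. 393. 157.] 0.59
scene cap [181. 153. 203. 184.] 0.96
scene cap [171. 182. 192. 216.] 0.82
scene cap [211. 147. 236. 179.] 0.79
scene canister [209. 176. 242. 210.] 0.6
scene tray [257. 252. 330. 308.] 0.72
scene cup_mouth [249. 206. 269. 234.] 0.73
scene spanner [334. 252. 396. 313.] 0.63
```

```bash
python3 - <<'E'
import cv2
a=cv2.imread('pics/top0.png')[100:290,90:420]; b=cv2.imread('pics/scene0.png')[120:330,140:430]
cv2.imwrite('pics/t.png',cv2.resize(a,None,fx=2.4,fy=2.4,interpolation=cv2.INTER_CUBIC))
cv2.imwrite('pics/s.png',cv2.resize(b,None,fx=2.7,fy=2.7,interpolation=cv2.INTER_CUBIC))
from h import *
for n,u,v,z in [('can cap',184,210.5,187),('cup',263.5,204.5,85),('tray',334.5,205,10)]: print(n,np.round(ray('top',u,v,z),1))
E
```

```text
can cap [524.4 251.8 187. ]
cup [549.1  27.7  85. ]
tray [ 553.6 -200.5   10. ]
```

View pics/t.png

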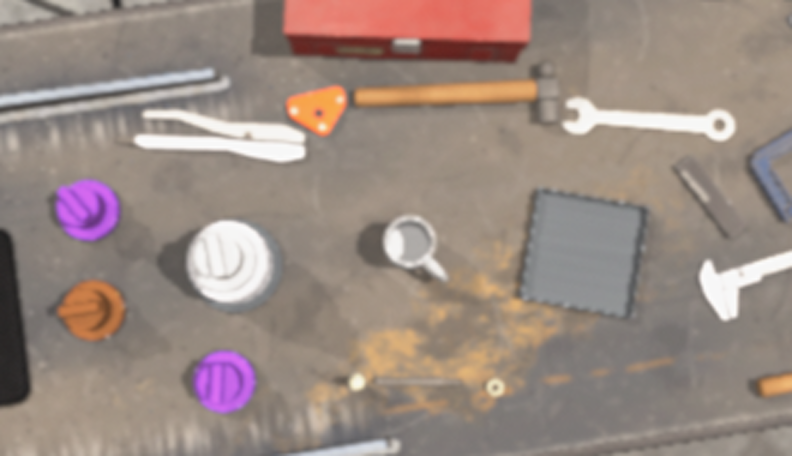

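View pics/s.png

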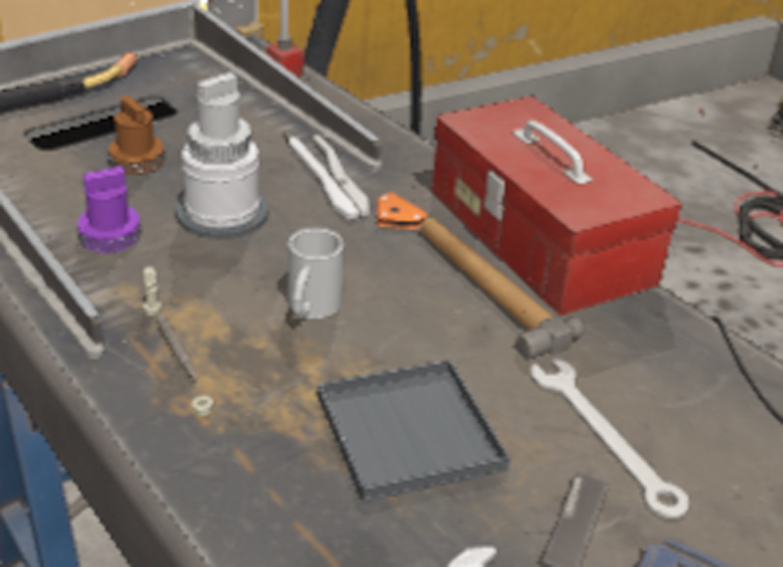

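The top view shows the canister with its white cap at about (186,209), the cup at (261,201) with its ear pointing down and right, and the tray at (333,205). The purple and brown caps are decoys.

```bash
python3 - <<'E'
from h import *
o,Rm=st()
W=np.array(ctrl.camera_info('wrist')['world_from_camera']); 
print('cam in tool',np.round(Rm.T@(W[:3,3]-o['ee_pos']),1)); print(np.round(Rm.T@W[:3,:3],2))
for n,u,v,z in [('capdome',181,206,187),('skirt',186,209,127),('foot',188,210.5,10),('cup',260.8,200.8,85),('tray',333,205.4,18)]: print(n,np.round(ray('top',u,v,z),1))
print('shift', Rm.T@(np.array([515,258,330])-o['ee_pos']))
E
```

```text
t 0.6 p [207.1 589.7 222.7] q [ 1.21  0.42  1.63 -0.    1.09 -0.02] F [ 0.8 -0.3 -0.6] w 87.6 g 0.0
[[-0.943, 0.331, 0.0], [0.331, 0.943, 0.0], [-0.0, 0.0, -1.0]]
cam in tool [  85.    -0.5 -161.8]
[[-0.    0.95  0.31]
 [ 1.   -0.    0.  ]
 [ 0.    0.31 -0.95]]
capdome [536.8 260.2 187. ]
skirt [532.6 253.9 127. ]
foot [535.7 262.4  10. ]
cup [560.3  35.8  85. ]
tray [ 551.7 -194.1   18. ]
shift [-400.40961555 -210.90374822 -107.30937048]
```

```bash
python3 -m creep '[{"translation":[-40,-20,-40],"angular":[0,0,0],"jaw":1},{"translation":[-95,-47,-80],"angular":[0,0,0],"jaw":1},{"translation":[-150,-74,-117],"angular":[0,0,0],"jaw":1},{"translation":[-205,-100,-117],"angular":[0,0,0],"jaw":1},{"translation":[-260,-127,-117],"angular":[0,0,0],"jaw":1},{"translation":[-315,-154,-117],"angular":[0,0,0],"jaw":1},{"translation":[-370,-180,-117],"angular":[0,0,0],"jaw":1},{"translation":[-419,-204,-117],"angular":[0,0,0],"jaw":1}]'
python3 - <<'E'
from h import *
st(); im=save('wrist','w1.png')
for l in ['cap','canister','cap_grip']:
  for d in ctrl.look_for('wrist',l)[:2]: print(l,np.round(d['rect']),d['score'])
E
```

```text
t: 1.6
ee_pos: [533.5, 259.4, 340.0]
orientation: [0.528, 3.096, 0.001]
ft_force: [0.4, -0.1, 0.1]
width: 87.8
grasp_force: 0.0
t 1.6 p [533.5 259.4 340. ] q [ 0.43  0.26  1.58  0.    1.3  -0.8 ] F [ 0.4 -0.1  0.1] w 87.8 g 0.0
[[-0.943, 0.331, 0.001], [0.331, 0.943, 0.0], [-0.0, 0.001, -1.0]]
cap [210.  36. 259.  94.] 0.91
cap [344. 131. 406. 179.] 0.88
canister [226. 120. 293. 183.] 0.62
canister [230. 140. 287. 201.] 0.33
cap_grip [230. 138. 288. 202.] 0.94
cap_grip [208.  38. 258.  89.] 0.91
```

View pics/w1.png

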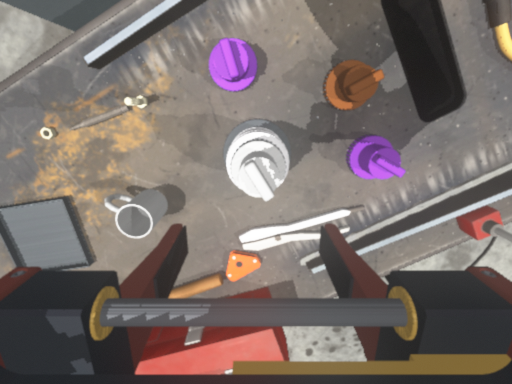

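```bash
python3 - <<'E'
from h import *
a=cv2.imread('pics/w1.png')[115:210,215:305]
cv2.imwrite('pics/w1c.png',cv2.resize(a,None,fx=6,fy=6,interpolation=cv2.INTER_CUBIC))
E
```

```text
(no output)
```

View pics/w1c.png

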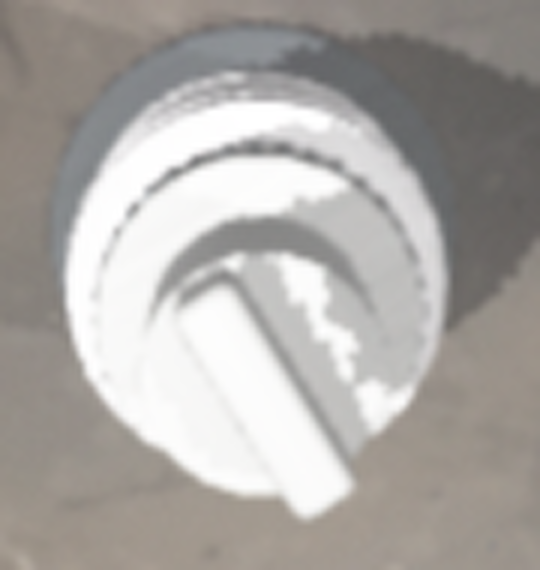

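```bash
python3 - <<'E'
from h import *
o,Rm=st()
a=ray('wrist',249.3,165,198);b=ray('wrist',270,198.8,198);c=(a+b)/2
print(a,b,c,np.linalg.norm(a-b),np.arctan2(*(b-a)[[1,0]]))
print(ray('wrist',259.7,182,198))
# skirt circle centre: crop left(92,..)-right(432), z 127 ; foot circle left 52, right 455
print(ray('wrist',215+257/6,115+305/6,127))
u=[ray('top',u,v,85) for u,v in [(260.8,200.8)]]; print(u)
# mouth in wrist image 115..155,195..238
print('cup',ray('wrist',135,220.5,85),'tray',ray('wrist',255/6,0,18)[:0])
W=ctrl.camera_info('wrist')['world_from_camera'];print(W[:3,3])
E
```

```text
t 1.8 p [532.6 260.1 339.4] q [ 0.43  0.26  1.58  0.    1.3  -0.8 ] F [0.4 0.5 0.5] w 87.6 g 0.0
[[-0.943, 0.334, -0.001], [0.334, 0.943, 0.0], [0.001, -0.0, -1.0]]
[512.71055329 261.88991407 198.        ] [559.04998907 271.17816055 198.        ] [535.88027118 266.53403731 198.        ] 47.26113446431024 0.19781797816753605
[535.55661813 266.45778342 198.        ]
[531.92116871 266.63862308 127.        ]
[array([560.25476983,  35.77908731,  85.        ])]
cup [560.09340862  41.33840515  85.        ] tray []
[452.47794469 288.0001691  501.25984241]
```

The crop shows the bar on the white cap, with its ends at about (249,165) and (270,199). That puts the bar at yaw ≈ 0.20 rad, centred near (535.5, 266.5). I'll turn the tool there the long way so the last joint has room left for unscrewing.

```bash
python3 -m creep '[{"translation":[0,0,0],"angular":[0,0,0.185],"jaw":1},{"translation":[0,0,0],"angular":[0,0,0.37],"jaw":1},{"translation":[0,0,0],"angular":[0,0,0.555],"jaw":1},{"translation":[0,0,0],"angular":[0,0,0.74],"jaw":1},{"translation":[0,0,0],"angular":[0,0,0.925],"jaw":1},{"translation":[1,7,0],"angular":[0,0,1.11],"jaw":1},{"translation":[1,7,0],"angular":[0,0,1.295],"jaw":1},{"translation":[1,7,0],"angular":[0,0,1.48],"jaw":1}]' | tail -0
python3 -m creep '[{"translation":[0,0,0],"angular":[0,0,0.185],"jaw":1},{"translation":[0,0,0],"angular":[0,0,0.37],"jaw":1},{"translation":[0,0,0],"angular":[0,0,0.555],"jaw":1},{"translation":[0,0,0],"angular":[0,0,0.74],"jaw":1},{"translation":[0,0,10],"angular":[0,0,0.925],"jaw":1},{"translation":[0,0,20],"angular":[0,0,1.11],"jaw":1},{"translation":[0,0,30],"angular":[0,0,1.12],"jaw":1},{"translation":[0,0,30],"angular":[0,0,1.12],"jaw":1}]'
python3 - <<'E'
from h import *
st(); im=save('wrist','w2.png')
for l in ['cap_grip','cup_mouth']:
  for d in ctrl.look_for('wrist',l)[:2]: print(l,np.round(d['rect']),d['score'])
p=proj('wrist',[535.5,266.5,198]); print(p)
u,v=[int(x) for x in p]
a=cv2.imread('pics/w2.png')[max(v-70,0):v+60,u-70:u+70]; print(max(v-70,0),u-70)
cv2.imwrite('pics/w2c.png',cv2.resize(a,None,fx=4.5,fy=4.5,interpolation=cv2.INTER_CUBIC))
E
```

```text
t: 3.8
ee_pos: [532.5, 268.5, 308.8]
orientation: [3.124, 0.327, -0.003]
ft_force: [-0.3, -0.5, 0.2]
width: 87.9
grasp_force: 0.0
t 3.8 p [532.5 268.5 308.8] q [0.45 0.3  1.61 0.   1.24 1.81] F [-0.3 -0.5  0.2] w 87.9 g 0.0
[[0.978, 0.207, -0.002], [0.207, -0.978, -0.001], [-0.002, 0.0, -1.0]]
cap_grip [109.  57. 175. 113.] 0.95
cap_grip [213. 211. 254. 268.] 0.9
cup_mouth [372. 149. 432. 208.] 0.57
[254.7075545  187.15539167]
117 184Exception ignored on flushing sys.stdout:
BrokenPipeError: [Errno 32] Broken pipe
```

View pics/w2c.png

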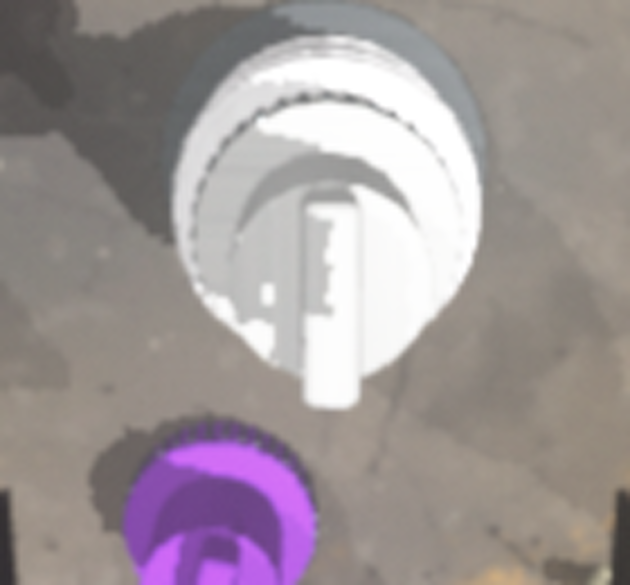

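The bar now stands vertical in the image, so the yaw is aligned, with its centre at about (257.6, 184.8).

```bash
python3 - <<'E'
from h import *
o,Rm=st()
g=ray('wrist',257.6,184.8,198); print(g)
# cup mouth and tray for later
print('cup',ray('wrist',402,178,85))
print('shift',Rm.T@(g-o['ee_pos']), 'avg',Rm.T@((g+[535.5,266.5,198])/2-o['ee_pos']))
E
```

```text
t 3.95 p [533.6 268.3 310.1] q [0.45 0.3  1.61 0.   1.24 1.81] F [-0.   0.1  0.3] w 87.7 g 0.0
[[0.979, 0.205, 0.0], [0.205, -0.979, 0.0], [0.0, -0.0, -1.0]]
[538.64172518 264.06511522 198.        ]
cup [560.06069037  49.94081194  85.        ]
shift [  4.01787935   5.19360239 112.05743773] avg [  2.72923513   3.68060168 112.0570362 ]
```

```bash
python3 -m creep '[{"translation":[3,4,20],"angular":[0,0,0],"jaw":1},{"translation":[3,4,50],"angular":[0,0,0],"jaw":1},{"translation":[3,4,80],"angular":[0,0,0],"jaw":1},{"translation":[3,4,105],"angular":[0,0,0],"jaw":1},{"translation":[3,4,120],"angular":[0,0,0],"jaw":1},{"translation":[3,4,129],"angular":[0,0,0],"jaw":1},{"translation":[3,4,130],"angular":[0,0,0],"jaw":0.4},{"translation":[3,4,130],"angular":[0,0,0],"jaw":0.3}]'
python3 -m creep '[{"translation":[0,0,0],"angular":[0,0,0],"jaw":0.15},{"translation":[0,0,0],"angular":[0,0,0],"jaw":0.1},{"translation":[0,0,0],"angular":[0,0,0],"jaw":0},{"translation":[0,0,0],"angular":[0,0,0],"jaw":0},{"translation":[0,0,0],"angular":[0,0,0],"jaw":0},{"translation":[0,0,0],"angular":[0,0,0],"jaw":0},{"translation":[0,0,0],"angular":[0,0,0],"jaw":0},{"translation":[0,0,0],"angular":[0,0,0],"jaw":0}]'
```

```text
t: 4.95
ee_pos: [537.9, 264.8, 180.4]
orientation: [-3.125, -0.32, -0.002]
ft_force: [0.4, 0.4, -0.1]
width: 71.7
grasp_force: 0.0
t: 5.95
ee_pos: [537.3, 264.9, 179.7]
orientation: [-3.125, -0.32, -0.0]
ft_force: [-0.0, 2.5, -1.0]
width: 13.6
grasp_force: 30.0
```

```bash
python3 -m creep '[{"translation":[0,0,0],"angular":[0,0,-0.04],"jaw":0},{"translation":[0,0,0],"angular":[0,0,-0.08],"jaw":0},{"translation":[0,0,0],"angular":[0,0,-0.12],"jaw":0},{"translation":[0,0,0],"angular":[0,0,-0.16],"jaw":0},{"translation":[0,0,0],"angular":[0,0,-0.19],"jaw":0},{"translation":[0,0,0],"angular":[0,0,-0.22],"jaw":0},{"translation":[0,0,0],"angular":[0,0,-0.24],"jaw":0},{"translation":[0,0,0],"angular":[0,0,-0.24],"jaw":0}]'
python3 - <<'E'
from h import *
o,Rm=st();print(np.round(o['moment'],2),np.arctan2(Rm[1,0],Rm[0,0]))
E
```

```text
t: 6.95
ee_pos: [537.4, 264.4, 179.7]
orientation: [3.064, 0.692, -0.0]
ft_force: [-0.0, -0.9, 0.4]
width: 14.0
grasp_force: 30.0
t 6.95 p [537.4 264.4 179.7] q [ 0.44  0.44  1.72 -0.    0.98  1.56] F [-0.  -0.9  0.4] w 14.0 g 30.0
[[0.903, 0.43, 0.0], [0.43, -0.903, -0.0], [-0.0, 0.0, -1.0]]
[-0.32  0.11 -0.06] 0.44396313912008667
```

```bash
python3 -m creep '[{"translation":[0,0,0],"angular":[0,0,-0.02],"jaw":0},{"translation":[0,0,0],"angular":[0,0,-0.04],"jaw":0},{"translation":[0,0,0],"angular":[0,0,-0.06],"jaw":0},{"translation":[0,0,0],"angular":[0,0,-0.08],"jaw":0},{"translation":[0,0,0],"angular":[0,0,-0.09],"jaw":0},{"translation":[0,0,0],"angular":[0,0,-0.1],"jaw":0},{"translation":[0,0,0],"angular":[0,0,-0.1],"jaw":0},{"translation":[0,0,0],"angular":[0,0,-0.1],"jaw":0}]'
python3 - <<'E'
from h import *
o,Rm=st();print(np.round(o['moment'],2),np.arctan2(Rm[1,0],Rm[0,0]))
E
```

```text
t: 7.95
ee_pos: [537.4, 264.6, 179.7]
orientation: [-3.026, -0.844, -0.0]
ft_force: [-0.6, -0.3, 0.3]
width: 13.7
grasp_force: 30.0
t 7.95 p [537.4 264.6 179.7] q [0.44 0.44 1.72 0.   0.98 1.46] F [-0.6 -0.3  0.3] w 13.7 g 30.0
[[0.856, 0.517, 0.0], [0.517, -0.856, 0.0], [0.0, -0.0, -1.0]]
[-0.12  0.08 -0.15] 0.5437276985265689
```

```bash
python3 -m creep '[{"translation":[0,0,0],"angular":[0,0,-0.01],"jaw":0},{"translation":[0,0,0],"angular":[0,0,-0.02],"jaw":0},{"translation":[0,0,0],"angular":[0,0,-0.03],"jaw":0},{"translation":[0,0,0],"angular":[0,0,-0.04],"jaw":0},{"translation":[0,0,0],"angular":[0,0,-0.04],"jaw":0},{"translation":[0,0,0],"angular":[0,0,-0.04],"jaw":0},{"translation":[0,0,0],"angular":[0,0,-0.04],"jaw":0},{"translation":[0,0,0],"angular":[0,0,-0.04],"jaw":0}]'
python3 - <<'E'
from h import *
o,Rm=st();print(np.round(o['moment'],2),np.arctan2(Rm[1,0],Rm[0,0]))
E
```

```text
t: 8.95
ee_pos: [537.3, 264.7, 179.7]
orientation: [-3.009, -0.904, 0.0]
ft_force: [-1.9, -0.1, 1.4]
width: 13.8
grasp_force: 30.1
t 8.95 p [537.3 264.7 179.7] q [0.44 0.44 1.72 0.   0.98 1.42] F [-1.9 -0.1  1.4] w 13.8 g 30.1
[[0.834, 0.551, -0.0], [0.551, -0.834, 0.0], [-0.0, -0.0, -1.0]]
[ 0.3   0.43 -0.43] 0.5836754395633088
```

```bash
python3 -m creep '[{"translation":[0,0,0],"angular":[0,0,-0.01],"jaw":0},{"translation":[0,0,0],"angular":[0,0,-0.02],"jaw":0},{"translation":[0,0,0],"angular":[0,0,-0.02],"jaw":0},{"translation":[0,0,0],"angular":[0,0,-0.02],"jaw":0},{"translation":[0,0,0],"angular":[0,0,-0.02],"jaw":0},{"translation":[0,0,0],"angular":[0,0,-0.02],"jaw":0},{"translation":[0,0,0],"angular":[0,0,-0.02],"jaw":0},{"translation":[0,0,0],"angular":[0,0,-0.02],"jaw":0}]'
python3 - <<'E'
from h import *
o,Rm=st();print(np.round(o['moment'],2),np.arctan2(Rm[1,0],Rm[0,0]))
E
```

```text
t: 9.95
ee_pos: [537.3, 264.6, 179.7]
orientation: [-3.0, -0.934, 0.0]
ft_force: [-2.3, 2.1, 0.7]
width: 13.8
grasp_force: 30.4
t 9.95 p [537.3 264.6 179.7] q [0.44 0.44 1.72 0.   0.98 1.4 ] F [-2.3  2.1  0.7] w 13.8 g 30.4
[[0.823, 0.568, -0.0], [0.568, -0.823, -0.0], [-0.0, -0.0, -1.0]]
[ 0.39  0.58 -0.6 ] 0.6037344542754178
```

```bash
python3 -m creep '[{"translation":[0,0,0],"angular":[0,0,0.02],"jaw":0},{"translation":[0,0,0],"angular":[0,0,0.04],"jaw":0},{"translation":[0,0,2],"angular":[0,0,0.04],"jaw":0},{"translation":[0,0,4],"angular":[0,0,0.04],"jaw":0},{"translation":[0,0,6],"angular":[0,0,0.04],"jaw":0},{"translation":[0,0,7],"angular":[0,0,0.04],"jaw":0},{"translation":[0,0,7],"angular":[0,0,0.04],"jaw":0},{"translation":[0,0,7],"angular":[0,0,0.04],"jaw":0}]'
python3 - <<'E'
from h import *
o,Rm=st();print(np.round(o['moment'],2),np.arctan2(Rm[1,0],Rm[0,0]))
E
```

```text
t: 10.95
ee_pos: [537.6, 264.7, 173.9]
orientation: [3.017, 0.875, 0.001]
ft_force: [-4.9, 1.2, 11.2]
width: 14.1
grasp_force: 30.0
t 10.95 p [537.6 264.7 173.9] q [ 0.44  0.44  1.73 -0.    0.97  1.44] F [-4.9  1.2 11.2] w 14.1 g 30.0
[[0.845, 0.535, 0.001], [0.535, -0.845, 0.0], [0.001, 0.0, -1.0]]
[ 0.12  1.11 -0.08] 0.5643040811001814
```

```bash
python3 -m creep '[{"translation":[0,0,1],"angular":[0,0,0],"jaw":0},{"translation":[0,0,2],"angular":[0,0,0],"jaw":0},{"translation":[0,0,2],"angular":[0,0,-0.05],"jaw":0},{"translation":[0,0,2],"angular":[0,0,-0.1],"jaw":0},{"translation":[0,0,2],"angular":[0,0,-0.15],"jaw":0},{"translation":[0,0,2],"angular":[0,0,-0.2],"jaw":0},{"translation":[0,0,2],"angular":[0,0,-0.25],"jaw":0},{"translation":[0,0,2],"angular":[0,0,-0.3],"jaw":0}]'
python3 - <<'E'
from h import *
o,Rm=st();print(np.round(o['moment'],2),np.arctan2(Rm[1,0],Rm[0,0]))
E
```

```text
t: 11.95
ee_pos: [538.8, 265.1, 172.6]
orientation: [2.851, 1.318, 0.006]
ft_force: [-2.9, 1.5, 11.9]
width: 14.0
grasp_force: 30.0
t 11.95 p [538.8 265.1 172.6] q [ 0.44  0.45  1.73 -0.    0.97  1.14] F [-2.9  1.5 11.9] w 14.0 g 30.0
[[0.648, 0.762, 0.004], [0.762, -0.648, 0.001], [0.003, 0.002, -1.0]]
[ 0.15  0.67 -0.15] 0.8657706783239275
```

```bash
python3 -m creep '[{"translation":[0,0,0],"angular":[0,0,-0.08],"jaw":0},{"translation":[0,0,0],"angular":[0,0,-0.16],"jaw":0},{"translation":[0,0,0],"angular":[0,0,-0.24],"jaw":0},{"translation":[0,0,0],"angular":[0,0,-0.32],"jaw":0},{"translation":[0,0,0],"angular":[0,0,-0.4],"jaw":0},{"translation":[0,0,0],"angular":[0,0,-0.48],"jaw":0},{"translation":[0,0,0],"angular":[0,0,-0.56],"jaw":0},{"translation":[0,0,0],"angular":[0,0,-0.64],"jaw":0}]'
python3 -m creep '[{"translation":[0,0,0],"angular":[0,0,-0.08],"jaw":0},{"translation":[0,0,0],"angular":[0,0,-0.16],"jaw":0},{"translation":[0,0,0],"angular":[0,0,-0.24],"jaw":0},{"translation":[0,0,-3],"angular":[0,0,-0.24],"jaw":0},{"translation":[0,0,-6],"angular":[0,0,-0.24],"jaw":0},{"translation":[0,0,-9],"angular":[0,0,-0.24],"jaw":0},{"translation":[0,0,-13],"angular":[0,0,-0.24],"jaw":0},{"translation":[0,0,-17],"angular":[0,0,-0.24],"jaw":0}]'
python3 - <<'E'
from h import *
o,Rm=st();print(np.round(o['moment'],2),np.arctan2(Rm[1,0],Rm[0,0]))
E
```

```text
t: 12.95
ee_pos: [538.8, 265.2, 172.6]
orientation: [2.29, 2.148, 0.005]
ft_force: [-3.2, 1.6, 11.4]
width: 13.7
grasp_force: 30.0
t: 13.95
ee_pos: [537.0, 264.1, 187.3]
orientation: [-2.021, -2.405, 0.002]
ft_force: [-0.4, 1.1, -2.1]
width: 14.3
grasp_force: 30.0
t 13.95 p [537.  264.1 187.3] q [ 0.44  0.43  1.72 -0.    1.    0.26] F [-0.4  1.1 -2.1] w 14.3 g 30.0
[[-0.172, 0.985, -0.001], [0.985, 0.172, -0.001], [-0.001, -0.001, -1.0]]
[0.15 0.1  0.01] 1.74396718506752
```

Cap is free: the vertical load is −2.1 N, its weight. Next I lift it straight up.

```bash
python3 -m creep '[{"translation":[0,0,-8],"angular":[0,0,0],"jaw":0},{"translation":[0,0,-20],"angular":[0,0,0],"jaw":0},{"translation":[0,0,-35],"angular":[0,0,0],"jaw":0},{"translation":[0,0,-52],"angular":[0,0,0],"jaw":0},{"translation":[0,0,-70],"angular":[0,0,0],"jaw":0},{"translation":[0,0,-88],"angular":[0,0,0],"jaw":0},{"translation":[0,0,-100],"angular":[0,0,0],"jaw":0},{"translation":[0,0,-105],"angular":[0,0,0],"jaw":0}]'
python3 -m creep '[{"translation":[-20,-3,-5],"angular":[0,0,0],"jaw":0},{"translation":[-60,-8,-5],"angular":[0,0,0],"jaw":0},{"translation":[-115,-16,-5],"angular":[0,0,0],"jaw":0},{"translation":[-172,-24,-5],"angular":[0,0,0],"jaw":0},{"translation":[-229,-32,-5],"angular":[0,0,0],"jaw":0},{"translation":[-286,-40,-5],"angular":[0,0,0],"jaw":0},{"translation":[-343,-48,-5],"angular":[0,0,0],"jaw":0},{"translation":[-390,-56,-5],"angular":[0,0,0],"jaw":0}]'
python3 - <<'E'
from h import *
st(); im=save('wrist','w3.png')
for c,l in [('wrist','tray'),('wrist','cup_mouth')]:
  for d in ctrl.look_for(c,l)[:2]: print(l,np.round(d['rect']),d['score'])
save('top','top1.png'); print(ctrl.look_for('top','rod_centre')[:2],ctrl.look_for('top','tray')[:1],ctrl.look_for('top','cup_mouth')[:1])
E
```

```text
t: 14.95
ee_pos: [537.6, 264.7, 293.7]
orientation: [2.021, 2.405, 0.002]
ft_force: [0.8, 0.5, -2.3]
width: 13.8
grasp_force: 30.0
t: 15.95
ee_pos: [548.2, -132.2, 297.3]
orientation: [-2.022, -2.403, 0.001]
ft_force: [0.6, 0.7, -1.0]
width: 13.7
grasp_force: 30.0
t 15.95 p [ 548.2 -132.2  297.3] q [-0.26  0.25  1.69 -0.    1.2  -0.43] F [ 0.6  0.7 -1. ] w 13.7 g 30.0
[[-0.171, 0.985, -0.001], [0.985, 0.171, -0.0], [0.0, -0.001, -1.0]]
tray [197. 133. 308. 224.] 0.78
cup_mouth [247.  11. 316.  76.] 0.79
[] [{'rect': [305.5, 177.7, 357.9, 225.3], 'score': 0.92}] [{'rect': [249.0, 192.5, 279.8, 217.7], 'score': 0.72}]
```

View pics/w3.png

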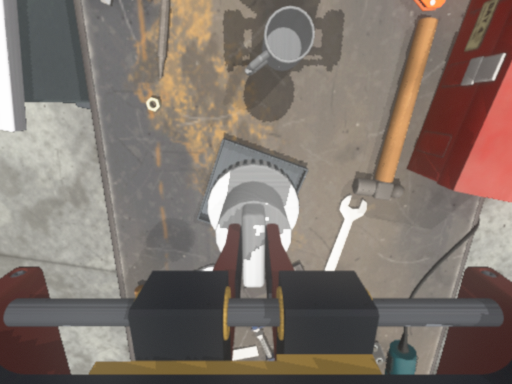

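The cap is in the gripper above the tray. The tray's near corners are at (226,138) and (306,166), and the cup mouth is at about (289,34).

```bash
python3 - <<'E'
from h import *
o,Rm=st()
a=ray('wrist',226,138,18);b=ray('wrist',306,166,18);print(a,b,np.linalg.norm(a-b))
d=(b-a)/np.linalg.norm(b-a); n=np.array([d[1],-d[0],0]); n*=-np.sign(n[1]); c=(a+b)/2+75*n; print('tray',c,np.arctan2(d[1],d[0]))
print('cup',ray('wrist',289,34,85)); print('shift',Rm.T@(c-o['ee_pos']))
print('toptray',ray('top',333,205.4,18),'rod',proj('top',[537,264.5,160]))
im=cv2.imread('pics/top1.png')[170:240,150:300]; cv2.imwrite('pics/top1c.png',cv2.resize(im,None,fx=5,fy=5,interpolation=cv2.INTER_CUBIC))
E
```

```text
t 16.3 p [ 549.  -128.4  297.5] q [-0.25  0.25  1.69  0.    1.2  -0.42] F [-0.4 -0.4 -1.2] w 13.5 g 30.0
[[-0.173, 0.985, -0.001], [0.985, 0.173, 0.0], [0.0, -0.001, -1.0]]
[ 499.99635444 -103.64059596   18.        ] [ 636.64272214 -126.01055253   18.        ] 138.4653197124
tray [ 556.20280938 -188.84033548   18.        ] -0.16226755321241787
cup [562.82028545  42.19357953  85.        ]
shift [-60.93055153  -3.18878949 279.43613122]
toptray [ 551.71775938 -194.13908582   18.        ] rod [180.79998347 206.64410496]
```

View pics/top1c.png

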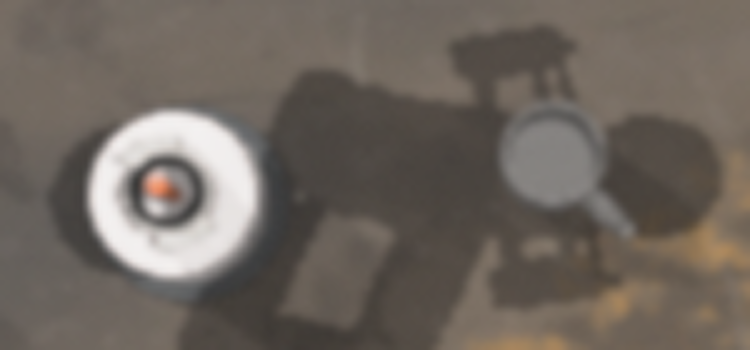

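```bash
python3 -m creep '[{"translation":[-30,-3,20],"angular":[0,0,0],"jaw":0},{"translation":[-55,-5,50],"angular":[0,0,0],"jaw":0},{"translation":[-62,-6,90],"angular":[0,0,0],"jaw":0},{"translation":[-62,-6,130],"angular":[0,0,0],"jaw":0},{"translation":[-62,-6,165],"angular":[0,0,0],"jaw":0},{"translation":[-62,-6,190],"angular":[0,0,0],"jaw":0},{"translation":[-62,-6,205],"angular":[0,0,0],"jaw":0},{"translation":[-62,-6,210],"angular":[0,0,0],"jaw":0}]'
python3 -m creep '[{"translation":[0,0,1],"angular":[0,0,0],"jaw":0},{"translation":[0,0,2],"angular":[0,0,0],"jaw":0},{"translation":[0,0,3],"angular":[0,0,0],"jaw":0},{"translation":[0,0,4],"angular":[0,0,0],"jaw":0},{"translation":[0,0,5],"angular":[0,0,0],"jaw":0},{"translation":[0,0,6],"angular":[0,0,0],"jaw":0},{"translation":[0,0,7],"angular":[0,0,0],"jaw":0},{"translation":[0,0,7],"angular":[0,0,0],"jaw":0}]'
```

```text
t: 17.3
ee_pos: [554.1, -190.5, 87.2]
orientation: [-2.019, -2.406, 0.0]
ft_force: [-1.1, -0.1, -2.0]
width: 13.9
grasp_force: 30.0
t: 18.3
ee_pos: [554.0, -191.3, 80.5]
orientation: [-2.021, -2.405, 0.0]
ft_force: [0.7, 0.0, -2.8]
width: 13.7
grasp_force: 30.0
```

```bash
python3 -m creep '[{"translation":[0,0,0.5],"angular":[0,0,0],"jaw":0},{"translation":[0,0,1],"angular":[0,0,0],"jaw":0},{"translation":[0,0,1.5],"angular":[0,0,0],"jaw":0},{"translation":[0,0,2],"angular":[0,0,0],"jaw":0},{"translation":[0,0,2.5],"angular":[0,0,0],"jaw":0},{"translation":[0,0,3],"angular":[0,0,0],"jaw":0},{"translation":[0,0,3],"angular":[0,0,0],"jaw":0},{"translation":[0,0,3],"angular":[0,0,0],"jaw":0}]'
```

```text
t: 19.3
ee_pos: [554.1, -191.5, 79.6]
orientation: [2.021, 2.405, 0.0]
ft_force: [-6.8, 1.5, 17.5]
width: 14.1
grasp_force: 30.0
```

```bash
python3 -m creep '[{"translation":[0,0,-1],"angular":[0,0,0],"jaw":0},{"translation":[0,0,-2],"angular":[0,0,0],"jaw":0},{"translation":[0,0,-2],"angular":[0,0,0],"jaw":0.3},{"translation":[0,0,-2],"angular":[0,0,0],"jaw":0.5},{"translation":[0,0,-2],"angular":[0,0,0],"jaw":0.5},{"translation":[0,0,-2],"angular":[0,0,0],"jaw":0.5},{"translation":[0,0,-10],"angular":[0,0,0],"jaw":0.5},{"translation":[0,0,-30],"angular":[0,0,0],"jaw":0.5}]'
python3 -m creep '[{"translation":[0,0,-30],"angular":[0,0,0],"jaw":0.5},{"translation":[0,0,-60],"angular":[0,0,0],"jaw":0.5},{"translation":[10,0,-100],"angular":[0,0,0],"jaw":0.5},{"translation":[40,5,-140],"angular":[0,0,0],"jaw":0.5},{"translation":[85,12,-180],"angular":[0,0,0],"jaw":0.5},{"translation":[130,19,-205],"angular":[0,0,0],"jaw":0.5},{"translation":[182,27,-220],"angular":[0,0,0],"jaw":0.5},{"translation":[232,35,-220],"angular":[0,0,0],"jaw":0.5}]'
python3 - <<'E'
from h import *
o,Rm=st(); im=save('wrist','w4.png')
for c,l in [('wrist','cap'),('wrist','cup_mouth'),('wrist','rod_centre')]:
  for d in ctrl.look_for(c,l)[:3]: print(l,np.round(d['rect']),round(d['score'],2))
E
```

```text
t: 20.3
ee_pos: [553.5, -191.1, 107.6]
orientation: [-2.02, -2.404, 0.001]
ft_force: [0.0, -0.4, 0.0]
width: 43.8
grasp_force: 0.0
t: 21.3
ee_pos: [549.1, 44.8, 330.1]
orientation: [2.02, 2.403, 0.004]
ft_force: [0.5, 0.3, 0.1]
width: 43.9
grasp_force: 0.0
t 21.3 p [549.1  44.8 330.1] q [ 0.06  0.2   1.69  0.    1.25 -0.11] F [0.5 0.3 0.1] w 43.9 g 0.0
[[-0.172, 0.985, 0.004], [0.985, 0.172, 0.0], [-0.0, 0.004, -1.0]]
cap [217. 250. 255. 303.] 0.8
cap [154.   0. 198.  17.] 0.58
cup_mouth [227. 143. 285. 190.] 0.66
rod_centre [229.   0. 309.  58.] 0.49
rod_centre [212. 227. 279. 298.] 0.42
```

View pics/w4.png

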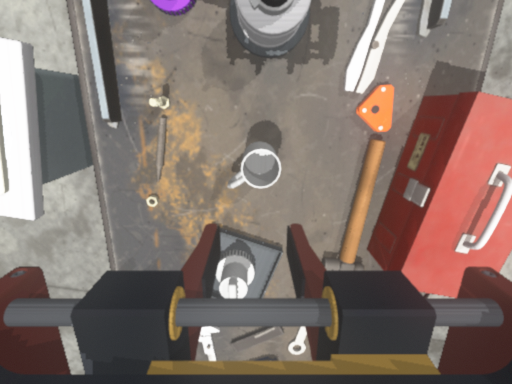

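The wrist view shows the cap standing upright in the tray at about (235,275) and the cup mouth centred at about (261,169). Next is the rod.

```bash
python3 - <<'E'
from h import *
print('cup',ray('wrist',261.5,168.5,85), ray('wrist',262,169,85)); 
E
python3 -m creep '[{"translation":[30,3,0],"angular":[0,0,0],"jaw":0.5},{"translation":[70,8,0],"angular":[0,0,0],"jaw":0.5},{"translation":[110,13,0],"angular":[0,0,0],"jaw":0.5},{"translation":[150,18,0],"angular":[0,0,0],"jaw":0.5},{"translation":[185,22,20],"angular":[0,0,0],"jaw":0.5},{"translation":[210,25,45],"angular":[0,0,0],"jaw":0.5},{"translation":[219,26,70],"angular":[0,0,0],"jaw":0.5},{"translation":[219,26,70],"angular":[0,0,0],"jaw":0.5}]'
python3 - <<'E'
from h import *
o,Rm=st(); im=save('wrist','w5.png')
for d in ctrl.look_for('wrist','rod_centre')[:3]: print(np.round(d['rect']),round(d['score'],2))
p=proj('wrist',[537,264.5,160]);print(p)
u,v=[int(x) for x in p]
a=cv2.imread('pics/w5.png')[v-60:v+60,u-60:u+60]; print(v-60,u-60)
cv2.imwrite('pics/w5c.png',cv2.resize(a,None,fx=4,fy=4,interpolation=cv2.INTER_CUBIC))
E
```

```text
cup [562.20729597  37.23409946  85.        ] [563.09876725  36.60212392  85.        ]
t: 22.5
ee_pos: [535.8, 262.1, 255.7]
orientation: [-2.021, -2.403, 0.007]
ft_force: [0.2, 0.3, 0.1]
width: 44.0
grasp_force: 0.0
t 22.5 p [535.8 262.1 255.7] q [ 0.44  0.35  1.66 -0.    1.14  0.26] F [0.2 0.3 0.1] w 44.0 g 0.0
[[-0.172, 0.985, -0.004], [0.985, 0.172, -0.002], [-0.001, -0.004, -1.0]]
[249. 167. 262. 196.] 0.48
[253.65682215 190.37537082]
130 193
```

View pics/w5c.png

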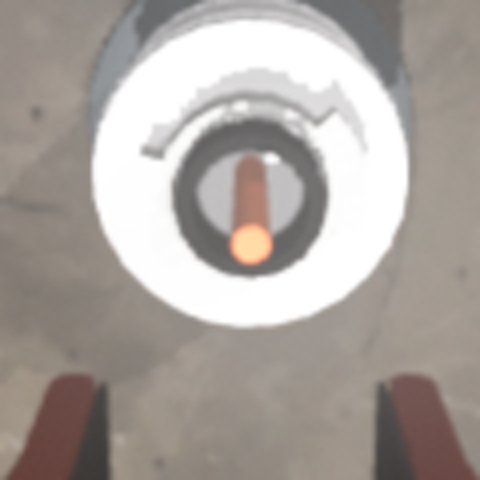

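The rod's top is at about (255.8,191), within 2 px of the prediction. It stands clear in the middle of the ring.

```bash
python3 - <<'E'
from h import *
o,Rm=st()
g=ray('wrist',255.75,191,160); print(g,'ring',ray('wrist',193+250/4,130+195/4,127),'shift',Rm.T@(g-o['ee_pos']))
E
```

```text
t 22.6 p [537.2 262.3 258.2] q [ 0.43  0.35  1.66 -0.    1.14  0.26] F [0.4 0.2 0.2] w 43.7 g 0.0
[[-0.171, 0.985, 0.0], [0.985, 0.171, -0.0], [-0.0, 0.0, -1.0]]
[539.17890726 264.21152174 160.        ] ring [538.54565925 267.92629831 127.        ] shift [ 1.5565949   2.28346033 98.19799779]
```

```bash
python3 -m creep '[{"translation":[2,2,30],"angular":[0,0,0],"jaw":0.5},{"translation":[2,2,60],"angular":[0,0,0],"jaw":0.5},{"translation":[2,2,90],"angular":[0,0,0],"jaw":0.5},{"translation":[2,2,112],"angular":[0,0,0],"jaw":0.5},{"translation":[2,2,124],"angular":[0,0,0],"jaw":0.5},{"translation":[2,2,125],"angular":[0,0,0],"jaw":0.4},{"translation":[2,2,125],"angular":[0,0,0],"jaw":0.25},{"translation":[2,2,125],"angular":[0,0,0],"jaw":0.15}]'
python3 -m creep '[{"translation":[0,0,0],"angular":[0,0,0],"jaw":0},{"translation":[0,0,0],"angular":[0,0,0],"jaw":0},{"translation":[0,0,0],"angular":[0,0,0],"jaw":0},{"translation":[0,0,0],"angular":[0,0,0],"jaw":0},{"translation":[0,0,0],"angular":[0,0,0],"jaw":0},{"translation":[0,0,-5],"angular":[0,0,0],"jaw":0},{"translation":[0,0,-10],"angular":[0,0,0],"jaw":0},{"translation":[0,0,-15],"angular":[0,0,0],"jaw":0}]'
```

```text
t: 23.6
ee_pos: [538.8, 266.0, 133.8]
orientation: [2.021, 2.404, 0.003]
ft_force: [-0.2, 0.4, -0.3]
width: 18.6
grasp_force: 0.0
t: 24.6
ee_pos: [538.1, 265.7, 147.9]
orientation: [-2.021, -2.405, 0.0]
ft_force: [0.9, 0.1, -0.0]
width: 9.6
grasp_force: 30.0
```

```bash
python3 -m creep '[{"translation":[0,0,-15],"angular":[0,0,0],"jaw":0},{"translation":[0,0,-35],"angular":[0,0,0],"jaw":0},{"translation":[0,0,-58],"angular":[0,0,0],"jaw":0},{"translation":[0,0,-82],"angular":[0,0,0],"jaw":0},{"translation":[0,0,-105],"angular":[0,0,0],"jaw":0},{"translation":[0,0,-128],"angular":[0,0,0],"jaw":0},{"translation":[0,0,-145],"angular":[0,0,0],"jaw":0},{"translation":[0,0,-152],"angular":[0,0,0],"jaw":0}]'
python3 -m creep '[{"translation":[-10,-1,0],"angular":[0,0,0],"jaw":0},{"translation":[-35,-2,0],"angular":[0,0,0],"jaw":0},{"translation":[-70,-5,0],"angular":[0,0,0],"jaw":0},{"translation":[-110,-8,0],"angular":[0,0,0],"jaw":0},{"translation":[-150,-11,0],"angular":[0,0,0],"jaw":0},{"translation":[-190,-13,0],"angular":[0,0,0],"jaw":0},{"translation":[-215,-15,0],"angular":[0,0,0],"jaw":0},{"translation":[-228,-16,0],"angular":[0,0,0],"jaw":0}]'
python3 - <<'E'
from h import *
o,Rm=st(); im=save('wrist','w6.png')
for d in ctrl.look_for('wrist','cup_mouth')[:2]: print(np.round(d['rect']),round(d['score'],2),ray('wrist',(d['rect'][0]+d['rect'][2])/2,(d['rect'][1]+d['rect'][3])/2,85))
cv2.imwrite('pics/w6c.png',cv2.resize(im[100:320,150:370,::-1],None,fx=2.5,fy=2.5,interpolation=cv2.INTER_CUBIC))
E
```

```text
t: 25.6
ee_pos: [538.5, 265.9, 301.1]
orientation: [2.021, 2.404, 0.003]
ft_force: [-0.6, -0.2, 0.2]
width: 9.2
grasp_force: 30.0
t: 26.6
ee_pos: [561.0, 36.7, 298.6]
orientation: [-2.022, -2.402, 0.002]
ft_force: [-0.4, 0.5, -1.0]
width: 9.3
grasp_force: 30.0
t 26.6 p [561.   36.7 298.6] q [ 0.04  0.25  1.69 -0.    1.2  -0.13] F [-0.4  0.5 -1. ] w 9.3 g 30.0
[[-0.171, 0.985, -0.002], [0.985, 0.171, -0.0], [0.0, -0.002, -1.0]]
[221. 140. 279. 188.] 0.82 [555.72601953  41.05414419  85.        ]
```

View pics/w6c.png

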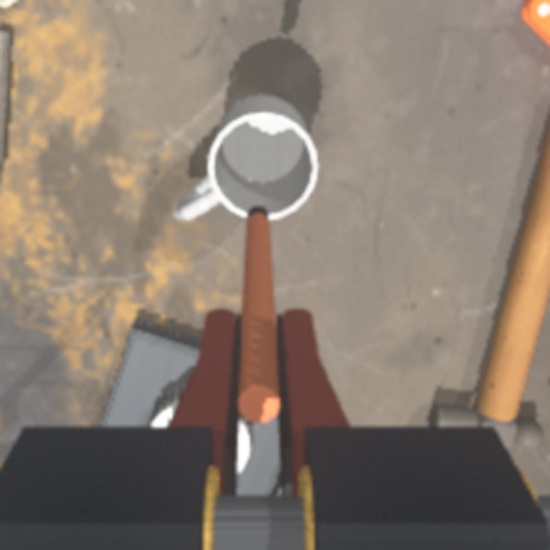

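The cup's rim is centred at crop (263,164), which is pixel (255.2,165.6). The rod's foot is at crop (258,210), which is pixel (253.2,184).

```bash
python3 - <<'E'
from h import *
o,Rm=st()
c=ray('wrist',255.2,165.6,85); f=ray('wrist',253.2,184,170.5); print(c,f,o['ee_pos'],'shift',Rm.T@(c-f))
E
```

```text
t 26.7 p [561.3  37.3 299. ] q [ 0.05  0.25  1.69 -0.    1.2  -0.13] F [-0.6  0.4  0. ] w 9.3 g 30.0
[[-0.171, 0.985, -0.001], [0.985, 0.171, -0.0], [0.0, -0.001, -1.0]]
[563.22116804  39.74070581  85.        ] [560.89521927  37.26109058 170.5       ] [561.31096935  37.30515843 298.98116431] shift [ 2.04140996  2.8265115  85.4965029 ]
```

```bash
python3 -m creep '[{"translation":[2,3,15],"angular":[0,0,0],"jaw":0},{"translation":[2,3,40],"angular":[0,0,0],"jaw":0},{"translation":[2,3,68],"angular":[0,0,0],"jaw":0},{"translation":[2,3,95],"angular":[0,0,0],"jaw":0},{"translation":[2,3,120],"angular":[0,0,0],"jaw":0},{"translation":[2,3,142],"angular":[0,0,0],"jaw":0},{"translation":[2,3,156],"angular":[0,0,0],"jaw":0},{"translation":[2,3,160],"angular":[0,0,0],"jaw":0}]'
python3 -m creep '[{"translation":[0,0,1],"angular":[0,0,0],"jaw":0},{"translation":[0,0,2],"angular":[0,0,0],"jaw":0},{"translation":[0,0,3],"angular":[0,0,0],"jaw":0},{"translation":[0,0,4],"angular":[0,0,0],"jaw":0},{"translation":[0,0,5],"angular":[0,0,0],"jaw":0},{"translation":[0,0,5.5],"angular":[0,0,0],"jaw":0},{"translation":[0,0,6],"angular":[0,0,0],"jaw":0},{"translation":[0,0,6],"angular":[0,0,0],"jaw":0}]'
```

```text
t: 27.7
ee_pos: [563.6, 41.5, 138.4]
orientation: [-2.019, -2.405, 0.002]
ft_force: [-0.2, -0.6, -0.2]
width: 9.1
grasp_force: 30.0
t: 28.7
ee_pos: [564.2, 40.9, 133.6]
orientation: [-2.021, -2.405, 0.0]
ft_force: [1.1, 0.6, -0.7]
width: 9.4
grasp_force: 30.0
```

```bash
python3 -m creep '[{"translation":[0,0,0.4],"angular":[0,0,0],"jaw":0},{"translation":[0,0,0.8],"angular":[0,0,0],"jaw":0},{"translation":[0,0,1.2],"angular":[0,0,0],"jaw":0},{"translation":[0,0,1.6],"angular":[0,0,0],"jaw":0},{"translation":[0,0,2],"angular":[0,0,0],"jaw":0},{"translation":[0,0,2],"angular":[0,0,0],"jaw":0},{"translation":[0,0,2],"angular":[0,0,0],"jaw":0},{"translation":[0,0,2],"angular":[0,0,0],"jaw":0}]'
```

```text
t: 29.7
ee_pos: [564.7, 40.9, 132.3]
orientation: [2.021, 2.404, 0.001]
ft_force: [-1.5, -1.0, 6.0]
width: 9.2
grasp_force: 30.0
```

```bash
python3 -m creep '[{"translation":[0,0,-0.5],"angular":[0,0,0],"jaw":0},{"translation":[0,0,-0.5],"angular":[0,0,0],"jaw":0.15},{"translation":[0,0,-0.5],"angular":[0,0,0],"jaw":0.2},{"translation":[0,0,-0.5],"angular":[0,0,0],"jaw":0.3},{"translation":[0,0,-0.5],"angular":[0,0,0],"jaw":0.5},{"translation":[0,0,-0.5],"angular":[0,0,0],"jaw":0.7},{"translation":[0,0,-0.5],"angular":[0,0,0],"jaw":0.9},{"translation":[0,0,-0.5],"angular":[0,0,0],"jaw":0.9}]'
python3 -m creep '[{"translation":[0,0,-5],"angular":[0,0,0],"jaw":0.9},{"translation":[0,0,-12],"angular":[0,0,0],"jaw":0.9},{"translation":[0,0,-25],"angular":[0,0,0],"jaw":0.9},{"translation":[0,0,-45],"angular":[0,0,0],"jaw":0.9},{"translation":[0,0,-70],"angular":[0,0,0],"jaw":0.9},{"translation":[0,0,-95],"angular":[0,0,0],"jaw":0.9},{"translation":[0,0,-120],"angular":[0,0,0],"jaw":0.9},{"translation":[0,0,-145],"angular":[0,0,0],"jaw":0.9}]'
python3 - <<'E'
from h import *
o,Rm=st(); a=save('wrist','w7.png'); b=save('scene','s7.png')
b=cv2.resize(b[140:320,160:360],(427,384),interpolation=cv2.INTER_CUBIC)
im=np.hstack([a[:,80:440],b]); cv2.imwrite('pics/f.png',im[:,:,::-1])
E
```

```text
t: 30.7
ee_pos: [564.3, 40.9, 132.2]
orientation: [2.021, 2.405, 0.0]
ft_force: [-0.1, 0.3, 0.2]
width: 63.0
grasp_force: 0.0
t: 31.7
ee_pos: [564.3, 40.9, 279.1]
orientation: [2.021, 2.404, 0.001]
ft_force: [1.5, 0.5, 0.1]
width: 79.0
grasp_force: 0.0
t 31.7 p [564.3  40.9 279.1] q [ 0.05  0.27  1.71  0.    1.16 -0.12] F [1.5 0.5 0.1] w 79.0 g 0.0
[[-0.172, 0.985, 0.001], [0.985, 0.172, 0.0], [-0.0, 0.001, -1.0]]
```

View pics/f.png

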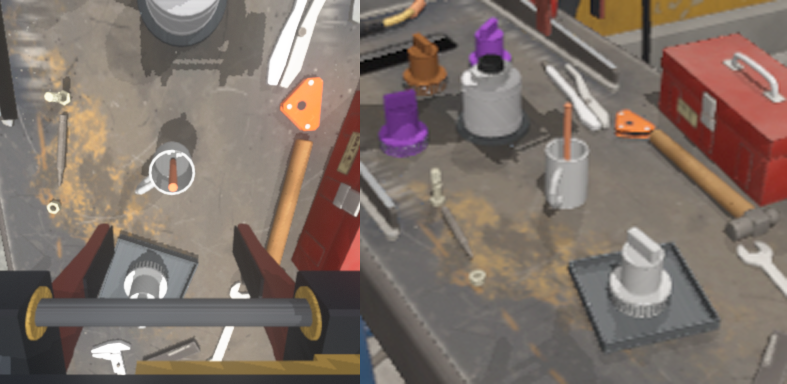

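The pictures show the rod standing in the upright cup (left view, about (173,175)) and the cap upright in the tray. The bystanders are where they were and the gripper is clear, so I'm handing in.

```bash
python3 -c "
from workcell import ctrl
print(ctrl.close_job())"
```

```text
the job is handed in; nothing more can be done
None
```

The job is handed in at about 32 s: I held the cap at the first stop for over a second to vent, then opened it and set it upright in the tray, and the rod stands on the bottom of the upright cup with the other tools where they lay.

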